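# Gauge a neck-heel blank in the bench caliper

### The arm

A 6-joint arm with a two-finger parallel gripper is mounted at the origin on the work surface. World frame = base frame: x ahead of the robot, y to its left, z up, the work surface at z = 0. Lengths are in m, angles in degrees, forces in N, time in s.
With the tool pointing down it reaches from about 0.3 to 0.875 m from the base axis. Payload 4.2 kg.
Tool frame: the origin (TCP) lies on the centre line of the jaws, within the pads' length; the fingertips stand 17 mm ahead of it and the grasp point (between the pads) lies 2 mm behind it; z points along the fingers, y is the line along which they close (so a half turn about z gives the same grasp; the last joint's range is limited). The gripper opens to 85 mm and grips with 20 to 120 N. Pads are 22 mm wide; open, the fingers measure 114 mm over their backs; the gripper's body (76 mm by 85 mm) begins 54 mm behind the grasp point. The pads swing forward as they close: fully open they stand 13 mm farther back than shut.
Start: joints at [-70.417, 18.312, 89.639, -0, 72.044, -1.146], TCP at [0.204, -0.538, 0.248] pointing down, gripper open.
Joint ranges: [-177.97, 177.97], [-48.28, 115.42], [12.27, 149.76], [-77.06, 257.06], [2.81, 150.46], [-146.56, 146.56]. Speed limits (degrees/s): [147.25, 147.25, 180, 180, 180, 180].

### API

Orientations are given as [roll, pitch, yaw] about the fixed x, y, z axes, in that order (R = Rz(yaw) Ry(pitch) Rx(roll)).
In Python, from bench import robot gives the robot as it stands.
- The arm moves only by the tool step_arm, never from a script. Its argument "targets" is a list of rows, each a list of 6 numbers: the shift along the tool's x, y, z in cm, then the turn, a rotation vector about the tool's x, y, z in degrees. A call has exactly 10 rows; each row is the pose to reach, as a shift and turn from the pose commanded when the call began, along the tool's axes at that moment; what a row does not reach only later rows make up. A row lasts 1/8 s, in which the tool goes at most 62.5 mm and 10.7 degrees, less where a joint would pass 70% of its speed; a pose out of reach is approached as far as the arm can. A call with a gripper value outside its range is refused whole. "gripper" is the finger opening in cm, from 0 to 8.54, set as the call begins (left out, the last holds). The fingers move at their own pace and stop on an object; "grip_force" is the grip in N (left out, the last holds). Time passes only in rows, so rows that repeat a pose let the fingers close, or fill a call up. It gives the time, the measured TCP pose, the force, the opening and the grip force at its end, in the units of the state.
- robot.read_state(): the state, without advancing time (a new reading comes with each control period).
- robot.snapshot(name): name is "scene" or "top" or "wrist"; returns the picture (420x560x3 uint8, red, green, blue); there is no depth.
- robot.camera_params(name): a dict with "vfov" (degrees; the focal length in pixels is half the picture's height over the tangent of half this angle, whatever the lens; pixels are square), "cx", "cy" (the principal point, pixels), "position" and "rotation" of the camera in the world; the wrist camera has in their place "hand_eye" (4x4, takes a point from camera to tool coordinates, whose origin is the TCP and whose axes are the flange's). Camera axes: x right, y down, z forward; pixel columns grow to the right and rows downward; lengths in m; the calibration is good to about 2 mm. A picture is of the moment at which its call begins: read the wrist's pose just before it. camera_params takes no time and is no camera call.
- robot.finish_job(): hands the job in; it is judged then, once.
Trained networks look in the newest picture that a camera, given by its name, has taken for a name from the list of things; names that differ only in an ending like _2 or _b are one class to them, and where a whole thing is asked for, a point or a joint stands for the part that bears it (a point fixed in the world has none). Each returns a list of dicts, best first, with "score" (0 to 1); they miss things now and then, are a little off and sometimes report something else, mostly with a low value. They report only what shows in the picture. A call takes as long as a camera call. They do not tell look-alikes from the thing itself.
- robot.spot_in(label, camera): "centre" ([column, row] in pixels, amid what is visible of it).
The state is a dict: "time_s": time; "q": joint angles; "joint_velocities": joint speeds; "joint_efforts": joint torques, N m; "tool_pos": TCP position; "tool_rot": TCP orientation; "wrist_force": force on the tool from outside, world axes, zero at the start; "wrist_torque": the same for the moment, N m; "grip_width": finger opening in m; "gripper_force": force on a finger pad.
Only numpy, scipy, OpenCV 4.12 (cv2) and the standard library are available. Lean on these libraries where they do the work, as an engineer would, in place of code of your own. Each camera call takes 0.05 s, during which the arm holds its last target. There are 200 camera calls.

### The job

Stand the maple heel blank upright on the caliper's base plate between its open jaws, with its thickness (its narrower way) along the beam, and let go of it. Then slide the moving jaw shut by its thumb post until the blank is nipped square between both jaws with a light measuring pressure of about 5 N, held for a moment; do not force it, or the jaw will tilt. Let go and leave the blank standing there with the jaws closed on it, and leave the other things on the bench alone.

Things in the scene. Friction and masses are not known exactly. Their poses are not given: they have to be found in the camera images.
- blank_center (a point): Centre of the neck-heel blank, a loose upright block of pale maple with a dark wood cap on top: roughly 40 mm thick along its x (rough-sawn: the true thickness may be up to 4 mm less or more, which is what the caliper is to find), 50 mm wide along its y, 80 mm tall along z, about 0.1 kg. The point is 40 mm above its underside. It stands on the bench at the start. Held by its y faces in the upper half, the fingers clear the jaws.
- caliper: Bench caliper screwed down to the bench: dark steel base plate 290 x 160 mm, 10 mm thick; origin on the underside of the plate, z up. Its x runs along the steel beam, in the direction in which the moving jaw opens; its y is the direction in which the jaws reach out from the beam. The beam (18 mm wide, top 22 mm above the bench) has its axis at y = -55 mm. Plate spans x -110 to 180 mm, y -80 to 80 mm.
- fixed_jaw: Fixed steel jaw at the end of the beam: a bar 16 mm thick along x, its measuring face towards +x, reaching 90 mm from the beam axis along +y, top 28 mm above the bench. Origin on its face at the beam axis, on the plate.
- moving_jaw: Moving steel jaw, the same shape, parallel to the fixed one, its measuring face towards -x, top 28 mm above the bench. Origin on its face at the beam axis, 12 mm above the bench. It is one piece with a carriage (50 x 32 mm, top 28 mm above the bench) that slides on the beam, and with the thumb post.
- fixed_face (a point): Point on the fixed jaw's measuring face, half-way along its useful length (55 mm from the beam axis), at the level of the plate's top, where the blank is to stand. Axes as the caliper's.
- moving_face (a point): The point of the moving jaw's face opposite fixed_face when the jaw is straight, at the same height.
- thumb_post (a point): Grip point of the round thumb post, an upright ribbed aluminium pin 16 mm in diameter rising from the carriage exactly over the beam axis, 25 mm behind the moving jaw's face (+x). The point is on its axis 56 mm above the bench; the pin's top is 74 mm above the bench, its foot 28 mm. Push it along the beam towards -x to close.
- sliding_jaw (a joint): Opening between the jaws in m: 0 shut, up to 0.13. It drags with about 2 N of friction and stays where it is left.
- jaw_tilt (a joint): Tilt of the moving jaw about the vertical through the thumb post, rad; 0 is parallel to the fixed jaw. It is the play of the carriage on the beam, sprung with about 5 N m/rad: a hard squeeze on the part, or a push on the jaw away from the post, tilts it.
- dowel: Bystander: loose upright offcut of round wooden dowel, 34 mm diameter, 55 mm tall; origin under its centre.
- tube: Bystander: loose short brass tube standing on end, 38 mm outside, 26 mm inside, 45 mm tall; origin under its centre.
- sander: Bystander: loose cork sanding block 100 x 55 x 22 mm lying on the bench beyond the caliper; origin under its centre.
Things that resemble listed ones, but are neither listed nor needed, are in the scene too. Leave any blue or turquoise look-alike of the part that bears blank_center alone.

How it is judged:
By the outcome, as a careful person would: the job done as asked, in the order asked, and still so for the second after the job is handed in, with the robot touching nothing.
It also fails if it takes over 58 s, if anything falls off the work surface, if the arm or the gripper's body presses on something with over 40 N, if the wrist force passes 120 N, or if a joint passes its speed limit or range.

## Working session

There is one attempt and no reset: what is moved stays moved. The work goes in short steps, Python scripts to look and compute and a tool call to move; the robot and the scene stay as the last step left them, time stands still between calls to the robot, and variables do not carry over. Pictures are saved under pics/ and viewed, at most 10 in all, crops included, and the job is handed in when it is done.

Besides the shell and the picture viewer there is one more tool, called after "Call:" as name([rows], argument=value, ...), one row to a line, values as JSON. step_arm: Moves the arm, as the interface text tells. Its arguments: {"type":"object","properties":{"targets":{"type":"array","items":{"type":"array","items":{"type":"number"}}},"gripper":{"type":"number"},"grip_force":{"type":"number"}},"required":["targets"]}

```bash
mkdir -p pics
cat > h.py <<'E'
import numpy as np, cv2
from bench import robot
from scipy.spatial.transform import Rotation as R
def save(n,f):
    im=robot.snapshot(n); cv2.imwrite('pics/'+f,im[:,:,::-1]); return im
def ray(n,px,st=None):
    p=robot.camera_params(n); f=210/np.tan(np.radians(p['vfov']/2))
    d=np.array([(px[0]-p['cx'])/f,(px[1]-p['cy'])/f,1.])
    if n=='wrist':
        st=st or robot.read_state(); H=np.array(p['hand_eye']); T=np.eye(4)
        T[:3,:3]=R.from_euler('xyz',st['tool_rot'],degrees=True).as_matrix(); T[:3,3]=st['tool_pos']
        M=T@H; return M[:3,3],M[:3,:3]@d
    return np.array(p['position']),np.array(p['rotation'])@d
def at(n,px,z,st=None):
    o,d=ray(n,px,st); return o+d*(z-o[2])/d[2]
def proj(n,P,st=None):
    p=robot.camera_params(n); f=210/np.tan(np.radians(p['vfov']/2))
    o,_=ray(n,(0,0),st)
    if n=='wrist':
        st=st or robot.read_state(); M=R.from_euler('xyz',st['tool_rot'],degrees=True).as_matrix()@np.array(p['hand_eye'])[:3,:3]
    else: M=np.array(p['rotation'])
    c=M.T@(np.array(P)-o); return c[:2]/c[2]*f+[p['cx'],p['cy']]
E
python3 - <<'E'
from h import *
print(robot.read_state())
for n in('scene','top','wrist'): print(n,robot.camera_params(n))
save('top','top0.png');save('scene','scene0.png')
H={'blank_center':.04,'fixed_face':.01,'moving_face':.01,'thumb_post':.056,'fixed_jaw':.028,'moving_jaw':.028,'caliper':.01,'dowel':.05,'tube':.045,'sander':.022}
for l,z in H.items():
  for n in('top','scene'):
    for r in robot.spot_in(l,n)[:3]: print(l,n,np.round(r['centre']),round(r['score'],2),np.round(at(n,r['centre'],z),3))
E
```

```text
{'time_s': 0.0, 'q': array([-7.04153136e+01,  1.83510026e+01,  8.97085709e+01,  6.05566364e-04,
        7.20432914e+01, -1.14560956e+00]), 'joint_velocities': array([-0.07368933,  0.01619119,  0.02589543,  0.00323071, -0.03853813,
       -0.01062168]), 'joint_efforts': array([-1.57208826e-03, -4.15532005e+01, -2.34162837e+01, -1.69853511e-04,
        8.04752897e-03, -1.58018469e-05]), 'tool_pos': array([ 0.20338438, -0.53733618,  0.24747396]), 'tool_rot': array([-1.79897167e+02, -2.63222863e-03,  2.07301064e+01]), 'wrist_force': array([-0.4920493 , -0.21146683,  0.9147367 ]), 'wrist_torque': array([ 0.04441317,  0.00906443, -0.01609921]), 'gripper_force': 0.0, 'grip_width': 0.08518926806199231}
scene {'vfov': 50.817279883234406, 'cx': 274.82452302059056, 'cy': 203.53705016999857, 'position': array([ 1.19755091, -0.40106061,  0.82055686]), 'rotation': array([-138.30413896,    0.16232591,   60.0369652 ])}
top {'vfov': 42.80849334192417, 'cx': 281.8051763689261, 'cy': 202.49624987819257, 'position': array([ 0.43360753, -0.05897899,  1.03355371]), 'rotation': array([-169.17331034,    1.28290718,  -89.80270578])}
wrist {'vfov': 66.24689184021814, 'cx': 279.1829783105281, 'cy': 206.94510273007685, 'hand_eye': array([[-4.32176277e-04, -9.50486422e-01, -3.10765788e-01,
         7.92533874e-02],
       [ 9.99999317e-01, -7.32536951e-05, -1.16663209e-03,
         6.75910407e-05],
       [ 1.08610321e-03, -3.10766079e-01,  9.50485804e-01,
        -1.26283724e-01],
       [ 0.00000000e+00,  0.00000000e+00,  0.00000000e+00,
         1.00000000e+00]])}Traceback (most recent call last):
  File "<stdin>", line 8, in <module>
  File "h.py", line 15, in at
    o,d=ray(n,px,st); return o+d*(z-o[2])/d[2]
                                          ~^^^
IndexError: invalid index to scalar variable.
```

Rotation is rpy; fix.

```bash
sed -i "s/np.array(p\['rotation'\])/R.from_euler('xyz',p['rotation'],degrees=True).as_matrix()/" h.py
python3 - <<'E'
from h import *
save('top','top0.png');save('scene','scene0.png')
H={'blank_center':.04,'fixed_face':.01,'moving_face':.01,'thumb_post':.056,'fixed_jaw':.028,'moving_jaw':.028,'caliper':.01,'dowel':.05,'tube':.045,'sander':.022}
for l,z in H.items():
  for n in('top','scene'):
    for r in robot.spot_in(l,n)[:3]: print(l,n,np.round(r['centre']),round(r['score'],2),np.round(at(n,r['centre'],z),3))
E
```

```text
blank_center top [441. 211.] 0.75 [ 0.608 -0.334  0.04 ]
blank_center top [387. 172.] 0.7 [ 0.683 -0.235  0.04 ]
blank_center scene [197. 233.] 0.61 [ 0.582 -0.25   0.04 ]
blank_center scene [224. 261.] 0.6 [ 0.681 -0.23   0.04 ]
blank_center scene [296. 272.] 0.43 [ 0.782 -0.113  0.04 ]
fixed_face top [199. 268.] 0.64 [0.503 0.122 0.01 ]
fixed_face scene [321. 173.] 0.76 [0.539 0.116 0.01 ]
fixed_face scene [153. 211.] 0.43 [ 0.446 -0.309  0.01 ]
moving_face top [193. 263.] 0.6 [0.511 0.134 0.01 ]
moving_face scene [322. 163.] 0.48 [0.509 0.138 0.01 ]
thumb_post top [174. 265.] 0.89 [0.505 0.16  0.056]
thumb_post scene [331. 156.] 0.94 [0.539 0.141 0.056]
fixed_jaw top [196. 202.] 0.83 [0.627 0.13  0.028]
fixed_jaw scene [351. 191.] 0.82 [0.643 0.131 0.028]
moving_jaw top [194. 264.] 0.86 [0.508 0.128 0.028]
moving_jaw scene [206. 188.] 0.57 [ 0.454 -0.172  0.028]
moving_jaw scene [318. 163.] 0.5 [0.519 0.117 0.028]
caliper top [200. 266.] 0.78 [0.505 0.121 0.01 ]
caliper scene [319. 170.] 0.81 [0.529 0.117 0.01 ]
dowel top [358. 296.] 0.54 [ 0.449 -0.175  0.05 ]
dowel scene [205. 187.] 0.85 [ 0.472 -0.179  0.05 ]
dowel scene [294. 273.] 0.62 [ 0.787 -0.12   0.05 ]
dowel scene [322. 164.] 0.17 [0.544 0.112 0.05 ]
tube top [430. 291.] 0.78 [ 0.46  -0.304  0.045]
tube scene [152. 210.] 0.71 [ 0.473 -0.316  0.045]
sander top [315. 140.] 0.65 [ 0.753 -0.101  0.022]
sander scene [293. 273.] 0.6 [ 0.77  -0.113  0.022]
```

View pics/top0.png

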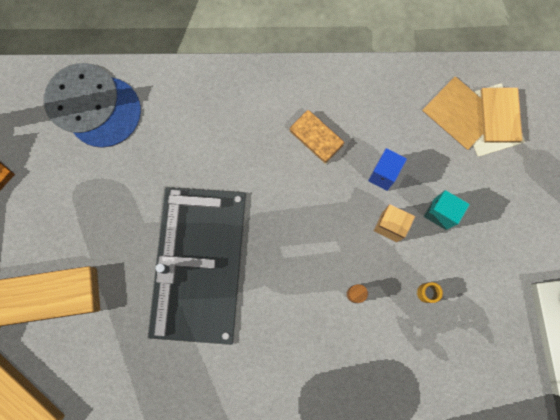

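View pics/scene0.png

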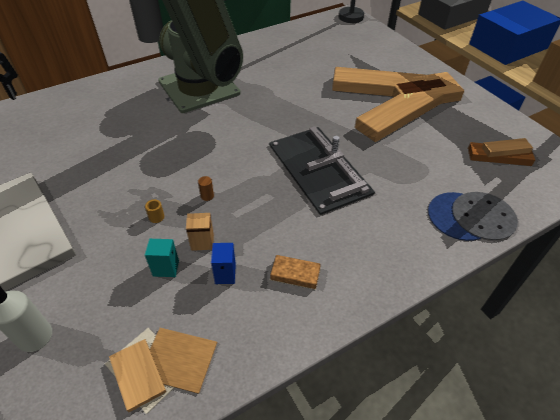

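The top view shows the maple blank at about (396,222), with blue and teal look-alikes at (387,170) and (447,210). The caliper plate is around (200,267), with the fixed jaw at (195,202) at the far end and the moving jaw and post at (165,267). The scene view agrees, with the blank at (200,232).

Run:
```python
from h import *
im=cv2.imread('pics/top0.png')
hsv=cv2.cvtColor(im,cv2.COLOR_BGR2HSV)
# plate
m=((hsv[...,2]<75)).astype(np.uint8); m[:175]=0;m[360:]=0;m[:,:140]=0;m[:,260:]=0
m=cv2.morphologyEx(m,cv2.MORPH_CLOSE,np.ones((25,25)))
m=cv2.morphologyEx(m,cv2.MORPH_OPEN,np.ones((5,5)))
c=max(cv2.findContours(m,0,2)[0],key=cv2.contourArea)[:,0]
W=np.array([at('top',p,.01)[:2] for p in c],dtype=np.float32)
r=cv2.minAreaRect(W); print('plate',r)
a=im[185:255,360:440]; b=im[175:350,140:260]
A=cv2.resize(a,None,fx=5,fy=5,interpolation=2);B=cv2.resize(b,None,fx=3.2,fy=3.2,interpolation=2)
o=np.zeros((560,790,3),np.uint8); o[:350,:400]=A; o[:B.shape[0],404:404+B.shape[1]]=B
cv2.imwrite('pics/z0.png',o)
for z in(.08,.04,0):print(z,at('top',(398,218),z),at('scene',(200,218),z))
```

```text
plate ((0.5108533501625061, 0.123691126704216), (0.158513605594635, 0.2867248058319092), 85.92369079589844)
0.08 [ 0.58744999 -0.24557767  0.08      ] [ 0.57968821 -0.2356826   0.08      ]
0.04 [ 0.59390342 -0.25340518  0.04      ] [ 0.54631534 -0.22674997  0.04      ]
0 [ 0.60035686 -0.26123268  0.        ] [ 0.51294247 -0.21781734  0.        ]
```

View pics/z0.png

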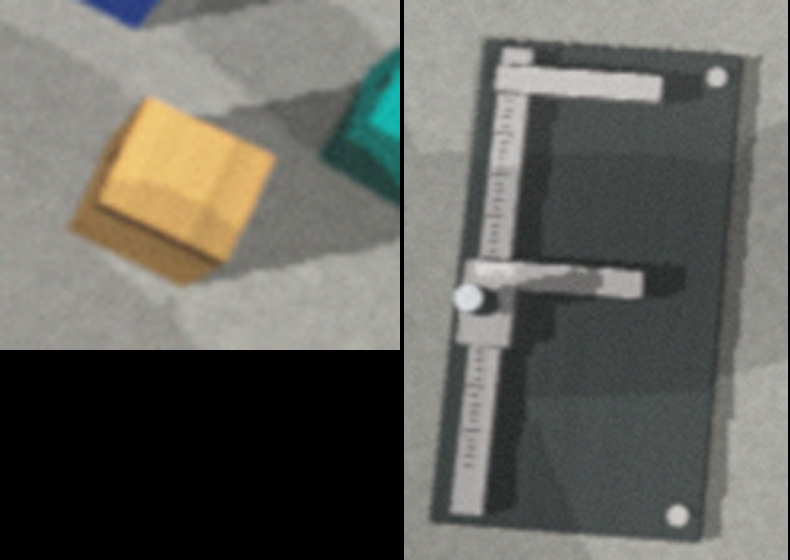

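```bash
cat >> h.py <<'E'
def goto(P,yaw):
    s=robot.read_state(); M=R.from_euler('xyz',s['tool_rot'],degrees=True)
    T=R.from_euler('xyz',[180,0,yaw],degrees=True)
    print('shift cm',np.round(M.inv().apply(np.array(P)-s['tool_pos'])*100,2),'rotvec',np.round((M.inv()*T).as_rotvec(degrees=True),2),'| tcp',np.round(s['tool_pos'],4),np.round(s['tool_rot'],2),'t',s['time_s'],'F',np.round(s['wrist_force'],2),'w',round(s['grip_width'],4))
E
python3 - <<'E'
from h import *
px=np.array([(150,97),(275,157),(228,262),(100,205)])/5+[360,185]
W=np.array([at('top',p,.08)[:2] for p in px]); print(W)
e1=((W[1]-W[0])+(W[2]-W[3]))/2; e2=((W[2]-W[1])+(W[3]-W[0]))/2
print('wide',np.linalg.norm(e1),np.degrees(np.arctan2(e1[1],e1[0])),'thick',np.linalg.norm(e2),np.degrees(np.arctan2(e2[1],e2[0])))
c=W.mean(0);print(c)
yaw=np.degrees(np.arctan2(e1[1],e1[0]))+90
yaw=(yaw+90)%180-90
print(yaw);goto([*c,.2],yaw)
th=np.radians(175.92); X=np.array([np.cos(th),np.sin(th)]);Y=np.array([-X[1],X[0]]);o=np.array([.5109,.1237])-X*.035
print('cal origin',o)
f=lambda x,y:(np.array([x,y])/3.2+[140-404/3.2,175])
for n,p,z in(('fixface',f(580,101),.028),('movface',f(580,266),.028),('post',f(469,297),.074),('fixtip',f(663,95),.028),('movtip',f(645,285),.028)):
    w=at('top',p,z)[:2]-o; print(n,w@X,w@Y)
E
```

```text
[[ 0.61228078 -0.23214138]
 [ 0.59035034 -0.27603399]
 [ 0.55246383 -0.25775246]
 [ 0.57295562 -0.21296739]]
wide 0.0491512311462316 -115.56583481416864 thick 0.04290850166880514 154.12189492525962
[ 0.58201264 -0.2447238 ]
-25.56583481416864
shift cm [ 45.77 -14.01   4.83] rotvec [ 1.00e-02 -0.00e+00  4.63e+01] | tcp [ 0.2035 -0.5378  0.2483] [179.99   0.    20.73] t 1.25 F [0.43 0.08 0.12] w 0.0852
cal origin [0.5458113  0.12120978]
fixface -0.07143419400296182 -0.014423113359071194
movface 0.026684219422356794 -0.004063290308247169
post 0.05176915826061603 -0.05568909786685079
fixtip -0.07858125370662533 0.03493390980172833
movtip 0.03496632181934431 0.03524829816385224
```

Call:
step_arm([
  [5,-1.5,0.5,0,0,6],
  [10,-3,1,0,0,12],
  [16,-5,1.5,0,0,18],
  [22,-6.7,2,0,0,24],
  [28,-8.5,2.5,0,0,30],
  [34,-10.4,3,0,0,36],
  [40,-12.2,3.5,0,0,42],
  [45.8,-14,3.8,0,0,46.4],
  [45.8,-14,3.8,0,0,46.4],
  [45.8,-14,3.8,0,0,46.4],
], gripper=8.5)

```text
time_s: 2.5
tool_pos: [0.5821, -0.2447, 0.21]
tool_rot: [180.0, 0.0, -25.6]
wrist_force: [-0.4, -0.3, -0.1]
grip_width: 0.085
gripper_force: 0.0
```

Run:
```python
from h import *
import json
st=robot.read_state(); save('wrist','w1.png')
json.dump({k:list(st[k]) for k in('tool_pos','tool_rot')},open('w1.json','w'))
goto([.582,-.2447,.2],-25.7)
```

```text
shift cm [ 0.01 -0.07  1.03] rotvec [0.03 0.02 0.02] | tcp [ 0.5816 -0.2453  0.2103] [ 1.7997e+02  2.0000e-02 -2.5680e+01] t 2.55 F [-0.17  0.63 -0.69] w 0.0851
```

View pics/w1.png

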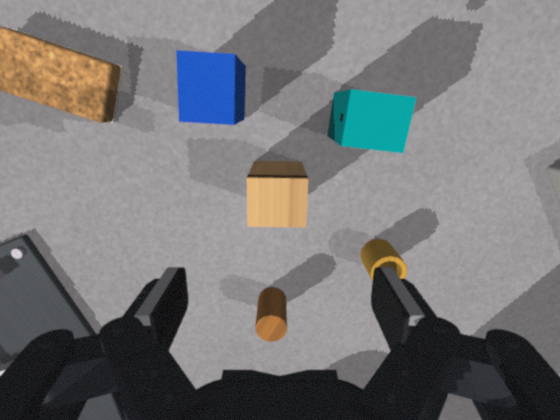

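The maple blank's top spans (248..306, 178..227). It is aligned with the tool axes, and both fingers clear its neighbours.

Run:
```python
from h import *
import json
st=json.load(open('w1.json'))
W=np.array([at('wrist',p,.08,st) for p in((248,178),(306,178),(306,227),(248,227))])
print(W,np.linalg.norm(W[1]-W[0]),np.linalg.norm(W[2]-W[1]))
c=W.mean(0); print(c, np.degrees(np.arctan2(*(W[1]-W[0])[1::-1]))+90)
goto([c[0],c[1],.058],-25.7)
```

```text
[[ 0.61106697 -0.23074701  0.08      ]
 [ 0.59064159 -0.27330272  0.08      ]
 [ 0.55152185 -0.25576979  0.08      ]
 [ 0.57299486 -0.21104429  0.08      ]] 0.04720365314859722 0.04286907199927239
[ 0.58155632 -0.24271595  0.08      ] -25.639522322934695
shift cm [-0.11 -0.23 15.23] rotvec [0.03 0.02 0.02] | tcp [ 0.5816 -0.2453  0.2103] [ 1.7997e+02  2.0000e-02 -2.5680e+01] t 2.55 F [-0.17  0.63 -0.69] w 0.0851
```

Call:
step_arm([
  [-0.1,-0.2,3,0,0,0],
  [-0.1,-0.2,6.5,0,0,0],
  [-0.1,-0.2,10,0,0,0],
  [-0.1,-0.2,12.5,0,0,0],
  [-0.1,-0.2,14,0,0,0],
  [-0.1,-0.2,15,0,0,0],
  [-0.1,-0.2,15.2,0,0,0],
  [-0.1,-0.2,15.2,0,0,0],
  [-0.1,-0.2,15.2,0,0,0],
  [-0.1,-0.2,15.2,0,0,0],
])

```text
time_s: 3.8
tool_pos: [0.5826, -0.2425, 0.0589]
tool_rot: [180.0, -0.1, -25.7]
wrist_force: [-0.7, 0.3, 1.0]
grip_width: 0.0849
gripper_force: 0.0
```

Call:
step_arm([
  [0,0,0,0,0,0],
  [0,0,0,0,0,0],
  [0,0,0,0,0,0],
  [0,0,0,0,0,0],
  [0,0,0,0,0,0],
  [0,0,0,0,0,0],
  [0,0,0,0,0,0],
  [0,0,0,0,0,0],
  [0,0,0,0,0,0],
  [0,0,0,0,0,0],
], gripper=4, grip_force=25)

```text
time_s: 5.05
tool_pos: [0.5825, -0.2426, 0.0585]
tool_rot: [180.0, -0.0, -25.7]
wrist_force: [0.5, -0.8, 3.1]
grip_width: 0.0496
gripper_force: 26.8
```

Call:
step_arm([
  [0,0,-0.5,0,0,0],
  [0,0,-2,0,0,0],
  [0,0,-4,0,0,0],
  [0,0,-6,0,0,0],
  [0,0,-8,0,0,0],
  [0,0,-10,0,0,0],
  [0,0,-12,0,0,0],
  [0,0,-13,0,0,0],
  [0,0,-13,0,0,0],
  [0,0,-13,0,0,0],
])

```text
time_s: 6.3
tool_pos: [0.5818, -0.2423, 0.1875]
tool_rot: [180.0, 0.1, -25.7]
wrist_force: [-0.2, 0.0, -1.1]
grip_width: 0.05
gripper_force: 26.4
```

Run:
```python
from h import *
th=np.radians(175.92); X=np.array([np.cos(th),np.sin(th)]);Y=np.array([-X[1],X[0]]);o=np.array([.5458,.1212])
t=o+X*(-.0714+.033)+Y*0.0
print(t); goto([*t,.19],-4.08)
```

```text
[0.58410268 0.11846787]
shift cm [-15.42 -32.62  -0.23] rotvec [-1.000e-02  9.000e-02 -2.159e+01] | tcp [ 0.5818 -0.2423  0.1875] [ 1.7999e+02  9.0000e-02 -2.5670e+01] t 6.3 F [-0.22  0.02 -1.08] w 0.05
```

Call:
step_arm([
  [-2.2,-4.7,0,0,0,-3],
  [-4.4,-9.4,0,0,0,-6],
  [-6.6,-14.1,0,0,0,-9],
  [-8.8,-18.8,0,0,0,-12],
  [-11,-23.5,0,0,0,-15],
  [-13.2,-28.2,0,0,0,-18],
  [-15.4,-32.6,0,0,0,-21.6],
  [-15.4,-32.6,0,0,0,-21.6],
  [-15.4,-32.6,0,0,0,-21.6],
  [-15.4,-32.6,0,0,0,-21.6],
])

```text
time_s: 7.55
tool_pos: [0.5846, 0.1168, 0.1879]
tool_rot: [180.0, 0.0, -4.2]
wrist_force: [0.6, 0.4, -1.0]
grip_width: 0.0497
gripper_force: 26.6
```

Run:
```python
from h import *
import json
st=robot.read_state(); im=save('wrist','w2.png')
json.dump({k:list(st[k]) for k in('tool_pos','tool_rot')},open('w2.json','w'))
goto([.5841,.1185,.19],-4.08)
th=np.radians(175.92); X=np.array([np.cos(th),np.sin(th)]);Y=np.array([-X[1],X[0]]);o=np.array([.5458,.1212])
for n,x,y,z in(('fix',-.0714,-.055,.028),('fixtip',-.0714,.035,.028),('mov',.0267,.035,.028),('c1',-.11,-.08,.01),('c2',-.11,.08,.01)):
    print(n,proj('wrist',[*(o+X*x+Y*y),z],st))
```

```text
shift cm [-0.07 -0.17 -0.19] rotvec [ 0.02  0.03 -0.09] | tcp [0.5847 0.1168 0.1881] [ 1.7998e+02  3.0000e-02 -4.1700e+00] t 7.6 F [ 0.46  0.57 -1.15] w 0.0498
fix [215.50583255 157.04239922]
fixtip [316.58266193 156.85300864]
mov [313.16185834 256.28047156]
c1 [188.94881228 111.29893521]
c2 [365.52489475 110.95440629]
```

View pics/w2.png

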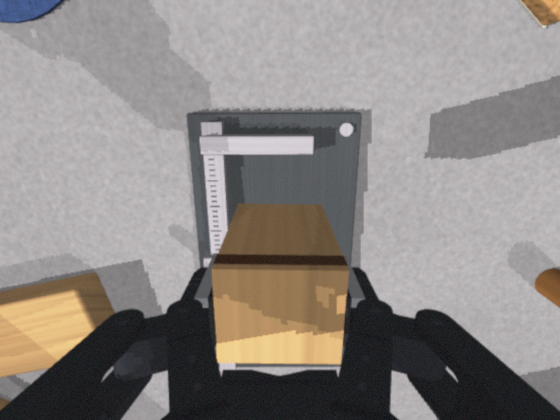

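Call:
step_arm([
  [0.1,-0.35,1,0,0,0.1],
  [0.1,-0.35,3,0,0,0.1],
  [0.1,-0.35,5,0,0,0.1],
  [0.1,-0.35,7,0,0,0.1],
  [0.1,-0.35,9,0,0,0.1],
  [0.1,-0.35,10.5,0,0,0.1],
  [0.1,-0.35,11.2,0,0,0.1],
  [0.1,-0.35,11.5,0,0,0.1],
  [0.1,-0.35,11.7,0,0,0.1],
  [0.1,-0.35,11.7,0,0,0.1],
])

```text
time_s: 8.85
tool_pos: [0.5862, 0.1215, 0.0717]
tool_rot: [-180.0, -0.0, -4.2]
wrist_force: [-0.4, -0.2, -0.2]
grip_width: 0.0499
gripper_force: 26.6
```

Run:
```python
from h import *
goto([.5861,.1205,.069],-4.1)
```

```text
shift cm [-0.    0.1   0.27] rotvec [-0.01 -0.05 -0.07] | tcp [0.5862 0.1215 0.0717] [-1.7999e+02 -5.0000e-02 -4.1700e+00] t 8.85 F [-0.38 -0.24 -0.17] w 0.0499
```

Lower by about 2.7 mm, settle, then check the force before releasing.

Call:
step_arm([
  [0,0,0.05,0,0,0],
  [0,0,0.1,0,0,0],
  [0,0,0.15,0,0,0],
  [0,0,0.2,0,0,0],
  [0,0,0.25,0,0,0],
  [0,0,0.27,0,0,0],
  [0,0,0.27,0,0,0],
  [0,0,0.27,0,0,0],
  [0,0,0.27,0,0,0],
  [0,0,0.27,0,0,0],
])

```text
time_s: 10.1
tool_pos: [0.586, 0.1215, 0.0686]
tool_rot: [180.0, -0.0, -4.2]
wrist_force: [0.0, 0.1, -0.9]
grip_width: 0.0499
gripper_force: 26.6
```

Call:
step_arm([
  [0,0,0.02,0,0,0],
  [0,0,0.04,0,0,0],
  [0,0,0.06,0,0,0],
  [0,0,0.07,0,0,0],
  [0,0,0.07,0,0,0],
  [0,0,0.07,0,0,0],
  [0,0,0.07,0,0,0],
  [0,0,0.07,0,0,0],
  [0,0,0.07,0,0,0],
  [0,0,0.07,0,0,0],
])

```text
time_s: 11.35
tool_pos: [0.586, 0.1214, 0.0685]
tool_rot: [-180.0, -0.0, -4.2]
wrist_force: [-1.7, -0.2, 5.8]
grip_width: 0.0496
gripper_force: 27.1
```

Contact at 5.8 N. Release and rise.

Call:
step_arm([
  [0,0,0,0,0,0],
  [0,0,0,0,0,0],
  [0,0,0,0,0,0],
  [0,0,0,0,0,0],
  [0,0,0,0,0,0],
  [0,0,0,0,0,0],
  [0,0,0,0,0,0],
  [0,0,0,0,0,0],
  [0,0,0,0,0,0],
  [0,0,0,0,0,0],
], gripper=8.5)

```text
time_s: 12.6
tool_pos: [0.586, 0.1214, 0.0679]
tool_rot: [180.0, -0.0, -4.2]
wrist_force: [0.4, 0.4, -0.1]
grip_width: 0.085
gripper_force: 0.0
```

Call:
step_arm([
  [0,0,-1,0,0,0],
  [0,0,-3,0,0,0],
  [0,0,-5,0,0,0],
  [0,0,-7,0,0,0],
  [0,0,-9,0,0,0],
  [-2,0,-11,0,0,0],
  [-4,0,-12,0,0,0],
  [-6,0,-12,0,0,0],
  [-6,0,-12,0,0,0],
  [-6,0,-12,0,0,0],
])

```text
time_s: 13.85
tool_pos: [0.5265, 0.1258, 0.188]
tool_rot: [180.0, -0.0, -4.2]
wrist_force: [0.7, -0.4, -0.5]
grip_width: 0.0853
gripper_force: 0.0
```

Run:
```python
from h import *
import json
st=robot.read_state(); im=save('wrist','w3.png')
json.dump({k:list(st[k]) for k in('tool_pos','tool_rot')},open('w3.json','w'))
r=robot.spot_in('thumb_post','wrist'); print(r)
if r: print(at('wrist',r[0]['centre'],.056,st))
r=robot.spot_in('thumb_post','top'); 
th=np.radians(175.92); X=np.array([np.cos(th),np.sin(th)]);Y=np.array([-X[1],X[0]]);o=np.array([.5458,.1212])
p=o+X*.0517-Y*.055; print('post pred',p,proj('wrist',[*p,.074],st),proj('wrist',[*p,.028],st))
goto([*p,.15],85.9)
```

```text
[{'centre': [260.1, 72.0], 'score': 0.3}]
[0.62757016 0.13267395 0.056     ]
post pred [0.49814423 0.17973903] [215.9589223  245.27438717] [224.99538134 224.83589259]
shift cm [-3.24 -5.17  3.76] rotvec [ 1.000e-02  0.000e+00 -9.008e+01] | tcp [0.5267 0.1258 0.1877] [179.99  -0.    -4.18] t 14.0 F [ 0.15 -0.55 -0.14] w 0.0854
```

View pics/w3.png

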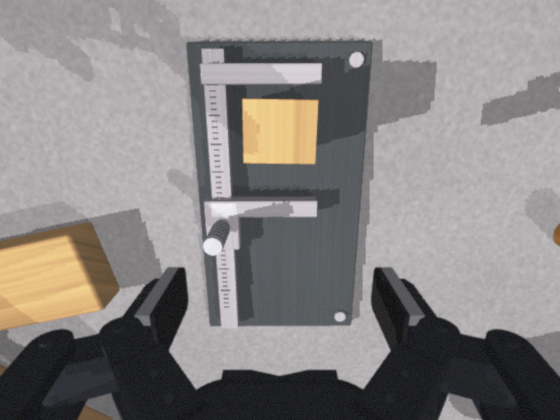

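The blank stands upright and square between the jaws, with its top at (243..318, 99..164). The post top is at (213,246), within 2 mm of the prediction.

Call:
step_arm([
  [-0.4,-0.6,0,0,0,-10],
  [-0.8,-1.2,0,0,0,-20],
  [-1.2,-1.8,0,0,0,-30],
  [-1.6,-2.4,0,0,0,-40],
  [-2,-3,0.5,0,0,-50],
  [-2.4,-3.7,1.2,0,0,-60],
  [-2.8,-4.5,2,0,0,-70],
  [-3.2,-5.4,3,0,0,-80],
  [-3.2,-5.4,3.8,0,0,-90],
  [-3.2,-5.4,3.8,0,0,-90],
], gripper=4)

```text
time_s: 15.25
tool_pos: [0.4981, 0.1819, 0.1491]
tool_rot: [-179.9, 0.0, 85.7]
wrist_force: [0.4, 0.8, 0.1]
grip_width: 0.0399
gripper_force: 0.0
```

Run:
```python
from h import *
st=robot.read_state(); im=save('wrist','w4.png')
for z in (.074,.028): print('post proj',proj('wrist',[.498,.182,z],st))
print(robot.spot_in('thumb_post','wrist'))
goto([.498,.182,.056],85.9)
```

```text
post proj [279.88620392 226.38258446]
post proj [279.93049634 205.43978141]
[{'centre': [293.4, 217.1], 'score': 0.78}]
shift cm [-0.   -0.06  9.39] rotvec [ 0.01  0.   -0.24] | tcp [0.4986 0.182  0.1499] [179.99   0.    85.66] t 15.35 F [-0.05 -0.33  0.07] w 0.0398
```

View pics/w4.png

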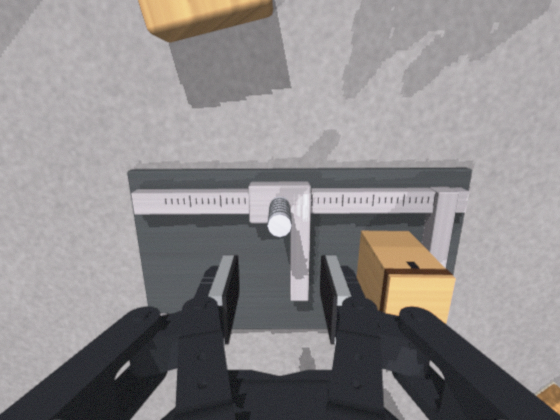

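The post top at (280,225) is right where predicted, centred between the fingers. Descend to straddle it.

Call:
step_arm([
  [0,0,2,0,0,0],
  [0,0,4,0,0,0],
  [0,0,6,0,0,0],
  [0,0,7.5,0,0,0],
  [0,0,8.5,0,0,0],
  [0,0,9.2,0,0,0],
  [0,0,9.3,0,0,0],
  [0,0,9.3,0,0,0],
  [0,0,9.3,0,0,0],
  [0,0,9.3,0,0,0],
], gripper=3.4)

```text
time_s: 16.6
tool_pos: [0.4983, 0.182, 0.0572]
tool_rot: [180.0, -0.0, 85.8]
wrist_force: [0.7, -0.4, 0.1]
grip_width: 0.0339
gripper_force: 0.0
```

Run:
```python
from h import *
for i in range(4): goto([.498,.182,.056],85.9); robot.spot_in('thumb_post','top')
```

```text
shift cm [-0.01 -0.03  0.12] rotvec [ 0.04 -0.01 -0.07] | tcp [0.4983 0.182  0.0572] [ 1.7996e+02 -1.0000e-02  8.5830e+01] t 16.6 F [ 0.72 -0.44  0.11] w 0.0339
shift cm [-0.   -0.02  0.11] rotvec [ 0.03 -0.01 -0.07] | tcp [0.4982 0.182  0.0571] [ 1.7997e+02 -1.0000e-02  8.5830e+01] t 16.65 F [-0.22 -0.43  0.54] w 0.034
shift cm [-0.   -0.02  0.11] rotvec [ 0.03 -0.   -0.07] | tcp [0.4982 0.182  0.0571] [179.97  -0.    85.83] t 16.7 F [ 0.2  -0.11  0.04] w 0.034
shift cm [-0.   -0.02  0.1 ] rotvec [ 0.02 -0.   -0.07] | tcp [0.4982 0.182  0.057 ] [179.98  -0.    85.83] t 16.75 F [0.26 0.19 0.25] w 0.0341
```

Call:
step_arm([
  [0,0.7,0,0,0,0],
  [0,1.0,0,0,0,0],
  [0,1.4,0,0,0,0],
  [0,1.9,0,0,0,0],
  [0,2.4,0,0,0,0],
  [0,2.9,0,0,0,0],
  [0,3.4,0,0,0,0],
  [0,3.9,0,0,0,0],
  [0,4.4,0,0,0,0],
  [0,4.7,0,0,0,0],
])

```text
time_s: 18.05
tool_pos: [0.5454, 0.1786, 0.0569]
tool_rot: [180.0, -0.0, 85.8]
wrist_force: [-1.2, 1.4, 1.4]
grip_width: 0.0342
gripper_force: 1.1
```

```bash
cat > look.py <<'E'
from h import *
import sys
fs=[]
for i in range(3):
    st=robot.read_state(); fs.append(np.array(st['wrist_force']))
    if i==0: im=save('wrist',sys.argv[1])
    else: robot.snapshot('top')
print(st['time_s'],st['tool_pos'],np.round(fs,2)@np.array([.9975,-.071,0]),np.round(np.mean(fs,0),2))
E
python3 look.py w5.png
```

```text
18.15 [0.54570138 0.17850728 0.05687299] [-1.31493  -0.89967  -0.330735] [-0.81  0.57  0.31]
```

View pics/w5.png

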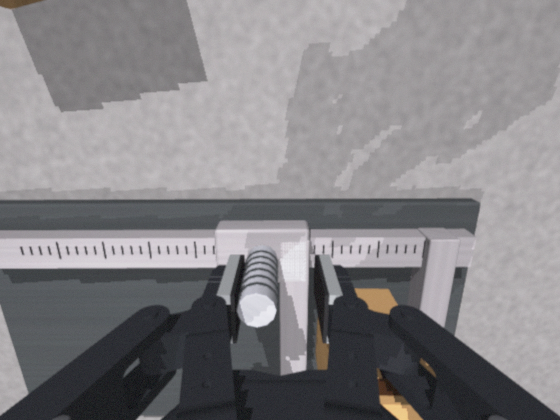

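The left finger is pushing the post at (258,300), and the moving jaw is nearing the blank. Continue.

Call:
step_arm([
  [0,0.1,0,0,0,0],
  [0,0.2,0,0,0,0],
  [0,0.3,0,0,0,0],
  [0,0.4,0,0,0,0],
  [0,0.5,0,0,0,0],
  [0,0.6,0,0,0,0],
  [0,0.7,0,0,0,0],
  [0,0.8,0,0,0,0],
  [0,0.9,0,0,0,0],
  [0,1.0,0,0,0,0],
])

```text
time_s: 19.45
tool_pos: [0.5549, 0.1779, 0.0569]
tool_rot: [-180.0, 0.0, 85.8]
wrist_force: [-1.4, 0.5, 2.0]
grip_width: 0.0341
gripper_force: 1.3
```

Call:
step_arm([
  [0,0.1,0,0,0,0],
  [0,0.15,0,0,0,0],
  [0,0.2,0,0,0,0],
  [0,0.25,0,0,0,0],
  [0,0.3,0,0,0,0],
  [0,0.35,0,0,0,0],
  [0,0.4,0,0,0,0],
  [0,0.45,0,0,0,0],
  [0,0.5,0,0,0,0],
  [0,0.5,0,0,0,0],
])

```text
time_s: 20.7
tool_pos: [0.5601, 0.1775, 0.0569]
tool_rot: [180.0, 0.0, 85.8]
wrist_force: [-3.2, 1.9, 1.6]
grip_width: 0.0337
gripper_force: 1.2
```

```bash
python3 look.py w6.png
```

```text
20.8 [0.56007174 0.17747103 0.05686654] [-3.333325 -3.05789  -2.344555] [-2.83  1.21  1.22]
```

Call:
step_arm([
  [0,0.04,0,0,0,0],
  [0,0.08,0,0,0,0],
  [0,0.12,0,0,0,0],
  [0,0.16,0,0,0,0],
  [0,0.2,0,0,0,0],
  [0,0.24,0,0,0,0],
  [0,0.28,0,0,0,0],
  [0,0.3,0,0,0,0],
  [0,0.3,0,0,0,0],
  [0,0.3,0,0,0,0],
])

```text
time_s: 22.1
tool_pos: [0.563, 0.1773, 0.0569]
tool_rot: [180.0, 0.0, 85.8]
wrist_force: [-3.1, 1.1, 0.8]
grip_width: 0.0338
gripper_force: 1.3
```

```bash
python3 look.py w7.png
```

```text
22.2 [0.5629972  0.17725555 0.05688678] [-3.20954  -3.059985 -1.875835] [-2.66  0.87  1.31]
```

Call:
step_arm([
  [0,0.04,0,0,0,0],
  [0,0.08,0,0,0,0],
  [0,0.12,0,0,0,0],
  [0,0.16,0,0,0,0],
  [0,0.2,0,0,0,0],
  [0,0.24,0,0,0,0],
  [0,0.28,0,0,0,0],
  [0,0.3,0,0,0,0],
  [0,0.3,0,0,0,0],
  [0,0.3,0,0,0,0],
])

```text
time_s: 23.5
tool_pos: [0.566, 0.1771, 0.0569]
tool_rot: [180.0, 0.0, 85.8]
wrist_force: [-2.8, 1.7, 1.3]
grip_width: 0.0339
gripper_force: 1.3
```

```bash
python3 look.py w8.png
```

```text
23.6 [0.56601496 0.1770428  0.0568956 ] [-2.902305 -2.977485 -2.978695] [-2.89  0.99  1.44]
```

View pics/w8.png

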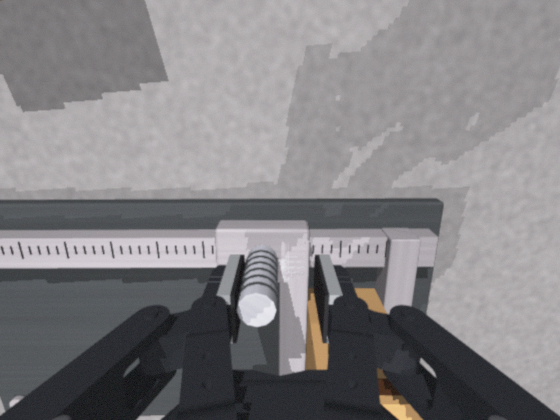

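The moving jaw is touching the blank (308), and about 4 mm remains to the fixed jaw at 386.

Call:
step_arm([
  [0,0.03,0,0,0,0],
  [0,0.06,0,0,0,0],
  [0,0.09,0,0,0,0],
  [0,0.12,0,0,0,0],
  [0,0.15,0,0,0,0],
  [0,0.18,0,0,0,0],
  [0,0.21,0,0,0,0],
  [0,0.24,0,0,0,0],
  [0,0.24,0,0,0,0],
  [0,0.24,0,0,0,0],
])

```text
time_s: 24.9
tool_pos: [0.567, 0.1771, 0.0569]
tool_rot: [-179.8, 0.0, 85.8]
wrist_force: [-6.3, 2.3, 3.8]
grip_width: 0.0343
gripper_force: 3.5
```

```bash
python3 look.py w9.png
```

```text
25.0 [0.56697781 0.17707854 0.056862  ] [-6.44471 -7.18712 -6.62909] [-6.59  2.49  3.68]
```

Call:
step_arm([
  [0,0.01,0,0,0,0],
  [0,0.02,0,0,0,0],
  [0,0.02,0,0,0,0],
  [0,0.02,0,0,0,0],
  [0,0.02,0,0,0,0],
  [0,0.02,0,0,0,0],
  [0,0.02,0,0,0,0],
  [0,0.02,0,0,0,0],
  [0,0.02,0,0,0,0],
  [0,0.02,0,0,0,0],
])

```text
time_s: 26.3
tool_pos: [0.567, 0.1771, 0.0569]
tool_rot: [-179.8, 0.0, 85.8]
wrist_force: [-6.9, 2.6, 4.8]
grip_width: 0.0342
gripper_force: 3.7
```

```bash
python3 look.py w10.png
```

```text
26.4 [0.56699971 0.17710389 0.05683481] [-7.038845 -7.99002  -8.152355] [-7.55  2.81  4.09]
```

Total push is about 7.5 N against roughly 2.5 N of drag, so the nip is about 5 N, held for over a second. Back off to centre and rise.

Call:
step_arm([
  [0,-0.05,0,0,0,0],
  [0,-0.1,0,0,0,0],
  [0,-0.2,0,0,0,0],
  [0,-0.3,0,0,0,0],
  [0,-0.5,0,0,0,0],
  [0,-0.7,0,0,0,0],
  [0,-0.9,0,0,0,0],
  [0,-1.0,0,0,0,0],
  [0,-1.0,0,0,0,0],
  [0,-1.0,0,0,0,0],
])

```text
time_s: 27.7
tool_pos: [0.5587, 0.1776, 0.0569]
tool_rot: [180.0, 0.0, 85.8]
wrist_force: [0.8, 0.4, 0.1]
grip_width: 0.034
gripper_force: 0.0
```

Call:
step_arm([
  [0,0,-0.5,0,0,0],
  [0,0,-2,0,0,0],
  [0,0,-4,0,0,0],
  [0,0,-6,0,0,0],
  [0,0,-8,0,0,0],
  [0,0,-10,0,0,0],
  [0,-2,-12,0,0,0],
  [0,-4,-14,0,0,0],
  [0,-4,-14,0,0,0],
  [0,-4,-14,0,0,0],
])

```text
time_s: 28.95
tool_pos: [0.5191, 0.1805, 0.197]
tool_rot: [179.9, -0.0, 85.8]
wrist_force: [0.5, -0.0, 0.0]
grip_width: 0.0342
gripper_force: 0.0
```

```bash
python3 look.py w11.png
python3 - <<'E'
from h import *
a=cv2.imread('pics/w11.png'); robot_im=save('top','t11.png')[:,:,::-1]
o=np.zeros((420,790,3),np.uint8); o[:,:400]=a[:,130:530]; o[:,402:790]=cv2.resize(robot_im[180:345,130:282],(388,420))
cv2.imwrite('pics/fin.png',o)
E
```

```text
29.05 [0.51897233 0.1803561  0.19622763] [0.50159 0.17025 0.76449] [ 0.47 -0.09  0.44]
```

View pics/fin.png

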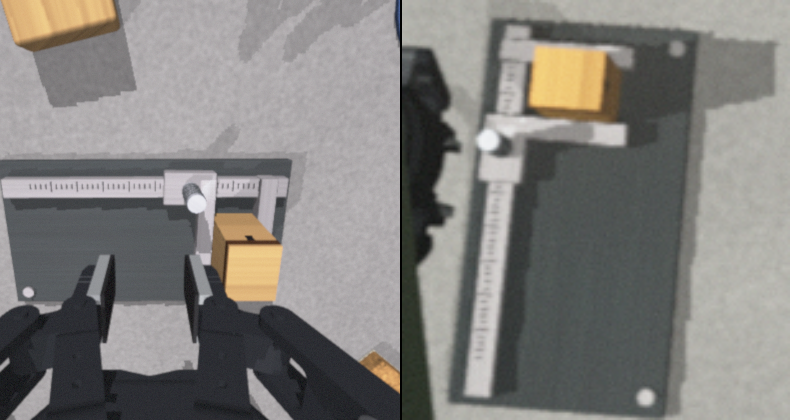

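The blank stands upright between both jaws, with the arm clear of everything. Hand in.

```bash
python3 -c "
from bench import robot
print(robot.finish_job())"
```

```text
the job is handed in; nothing more can be done
None
```

The job is handed in at about 29 s: the maple blank stands nipped between the jaws after an estimated 5 N squeeze held for over a second. The arm is clear and nothing else was handled. The last picture suggests the moving jaw may still be tilted by roughly 1–2°, which I did not correct.

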